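# Clamp a cylinder barrel in the inclined fixture

## Robot

A 7-joint arm with a two-finger parallel gripper is mounted at the origin on a cart in front of the work surface, level with it; the furniture and walls round the work are solid. World frame = base frame: x ahead of the robot, y to its left, z up, the work surface at z = 0. Lengths are in m, angles in rad, forces in N, time in s.
With the tool pointing down it reaches from about 0.4 to 0.85 m from the base axis. Payload 10.4 kg.
Tool frame: the origin (TCP) lies midway between the tips of the shut fingers; the grasp point (between the pads) lies 19 mm behind it; z points along the fingers, y is the line along which they close (so a half turn about z gives the same grasp; the last joint's range is limited). The gripper opens to 85 mm and grips with 20 to 120 N. Pads are 22 mm wide; open, the fingers measure 114 mm over their backs; the gripper's body (76 mm by 85 mm) begins 54 mm behind the grasp point. The pads swing forward as they close: fully open they stand 13 mm farther back than shut.
Start: joints at [-1.156, 0.332, -0.065, 1.46, 0.022, 1.35, -0.088], TCP at [0.265, 0.566, 0.209] pointing down, gripper open.
Joint ranges: [-2.6, 2.6], [-0.5, 2.12], [-1.47, 1.34], [0.16, 2.42], [-1.27, 4.41], [0.06, 2.06], [-2.6, 2.6]. Speed limits (rad/s): [2.22, 2.22, 2.79, 2.79, 3.14, 3.14, 3.14].

## Interface

Orientations are given as a unit quaternion [x, y, z, w].
In Python, from workcell import get_obs, camera, camera_params, hand_in gives the robot as it stands.
- The arm moves only by the tool carry_out, never from a script. Its argument "commands" is a list that holds one entry, the list of rows, each a list of 6 numbers: the shift along the tool's x, y, z in units of 40 mm (1.0 is 40 mm), then the turn, a rotation vector about the tool's x, y, z in units of 6 degrees (1.0 is 6 degrees). In form: [[[x, y, z, ax, ay, az], ...]]. A call has 1 to 20 rows; each row shifts and turns the commanded pose from where the row before left it, along the tool's axes as they then stand; what a row does not reach is not made up. A row lasts 1/12 s, in which the tool goes at most 41.7 mm and 7.16 degrees, less where a joint would pass 70% of its speed; a pose out of reach is approached as far as the arm can. A call is refused whole if a number of a shift passes 1 or a number of a turn 1, either way. A call with a gripper value outside its range is refused whole. "hand" is the closure, from -1 (fully open) to 1 (shut), set as the call begins (left out, the last holds). The fingers move at their own pace and stop on an object; "force" is the grip in N (left out, the last holds). Time passes only in rows, so rows that do not move let the fingers close. It gives the time, the measured TCP pose, the force, the opening and the grip force at its end, in the units of the state.
- get_obs(): the state, without advancing time (a new reading comes with each control period).
- camera(name): name is "scene" or "top" or "wrist"; returns the picture (480x640x3 uint8, red, green, blue); there is no depth.
- camera_params(name): a dict with "mtx" (3x3 intrinsics, pixels), "R" (3x3) and "t" (3): a world point X has camera coordinates R X + t. Camera axes: x right, y down, z forward; pixel columns grow to the right and rows downward; lengths in m; the calibration is good to about 2 mm. A picture is of the moment at which its call begins: read the wrist's pose just before it. camera_params takes no time and is no camera call; for the wrist camera it gives the pose at the moment of the call.
- hand_in(): hands the job in; it is judged then, once.
The state is a dict: "clock": time; "joint_pos": joint angles; "joint_velocities": joint speeds; "tau": joint torques, N m; "position": TCP position; "ee_rot": TCP orientation; "ft_force": force on the tool from outside, world axes, zero at the start; "torque": the same for the moment, N m; "grip_width": opening from 0.0 (shut) to 1.0 (fully open); "grasp_force": force on a finger pad.
Only numpy, scipy, OpenCV 4.12 (cv2) and the standard library are available. Lean on these libraries where they do the work, as an engineer would, in place of code of your own. Each camera call takes 0.05 s, during which the arm holds its last target. There are 200 camera calls.

## Task

Load the cylinder barrel into the inclined clamp fixture: lift the sprung yellow clamp bar by its knob, swing it fully aside towards you so that it rests up on its ledge, and lay the barrel in the two V-notches with a brass hex end outside each notch. Then swing the bar back over the barrel and lower it by its knob until it bears on the barrel, never letting it snap down, and never dropping the barrel. Leave the other things on the chest where they are.

Things in the scene. Friction and masses are not known exactly. Their poses are not given: they have to be found in the camera images.
- fixture: fixed grey and blue clamping fixture on the chest top; origin on the chest top under the middle of its bed, x pointing away from the robot at yaw 0, z up. Base plate 122 x 193 x 10 mm, spanning x -55..67 and y -68..125 mm; the blue bed leans 25 degrees towards -x (towards the robot), its middle 43 mm above the chest
- work_light (a point): middle of the flat black work light fixed above the bed (45 x 120 x 14 mm, its underside 7 mm below this point, 240 mm above the chest; two 12 mm uprights behind it at fixture x 59, y +-45 mm). A gripper cannot come straight down under it: lean the tool back towards the robot and come in along the bed normal, tilted 25 degrees
- cradle (a point): where the middle of the barrel's axis belongs; 38 mm above the bed along its normal. Axes: z = bed normal (up and towards the robot), y = along the notches, x = up the slope, away from the robot. The two steel V-plates (90 degree notches, 12 mm thick) are centred at y = -30 and +30 mm: 48 mm free between them for fingers; their tops are about 2 mm below the axis
- knob (a point): grip height on the axis of the upright round black knob at the end of the yellow bar (22 mm diameter, 46 mm tall, parallel to the bed normal; this point is 26 mm above the bar's top face and 20 mm below the knob's top). It moves and turns with the bar
- post_foot (a point): foot of the bar's post on the bed, at cradle x = +35, y = +92 mm; the post runs along the bed normal (cradle z) and is the axis about which the bar turns, 98.4 mm from the knob's axis; at turn 0 the knob stands right over the cradle point; axes as the cradle's
- clamp_lift (a joint): height of the bar along the bed normal in m: 0 right down (empty notches, as at the start), about 0.006 when it bears on a seated barrel, 0.036 upper stop. A spring pushes it down with about 6 N at the bottom, 9 N at 0.02, 11 N at the top. Let go in the air it snaps down at over 0.5 m/s
- clamp_turn (a joint): turn of the bar about its post in rad: 0 with the knob over the notches (start), growing as the knob swings down the slope towards the robot (clockwise from above), stop at 1.5; at 1.2 it points down the slope, clear of the notches. At 0 a lug sits in a slot: no turning until lifted over 0.020 (0.026 is ample); from 0.4 up a ledge holds the bar up at 0.020; it goes down again only near 0
- barrel: loose hydraulic cylinder barrel, 0.35 kg, 120 mm long: light-metal tube of 34 mm diameter, 88 mm long between two brass hex ends (44 mm across flats, 16 mm long). Origin in its middle, y along its axis. Starts on a hex flat at the right of the chest, front or back (the manifold has the other place), axis 22 mm up. Either end may point either way; 8 mm of play each way along the notches
- manifold: loose dark metal manifold block, 94 x 158 x 36 mm, 0.8 kg, bystander; origin under its middle
- tape_roll: loose roll of yellow tape, 101 mm across, 19 mm high, bystander; origin under its middle
- glue_bottle: loose small blue bottle, 35 mm across, 76 mm tall, upright, bystander; origin under its middle
- v_block: fixed black V-block, 45 x 85 x 50 mm, at the front left of the chest; origin under its middle
- parts_carton: fixed carton of small parts, 130 x 150 x 56 mm, at the back left; origin under its middle
- manifold_06: fixed dark manifold block, 94 x 158 x 36 mm, at the left; origin under its middle
Not all that is in view belongs to the job. There is more than one size of the barrel; the one meant has the size given above.

How it is judged:
On the way, in this order (a step that is already met when the one before it is completed fails the run):
1. the bar has been lifted and turned fully aside (value of joint clamp_turn above 1 rad and value of joint clamp_lift above 0.017 m), for 0.2 s.
2. the barrel lies in both notches while the bar is still aside, and the fingers have let go of it (distance between barrel and cradle below 0.011 m and z of barrel in the frame of cradle below 0.003 m and angle between the y axis of barrel and the y axis of cradle, either way round below 0.06 rad and contact force between the fingers and barrel below 0.3 N and value of joint clamp_turn above 0.9 rad), for 0.2 s.
At the end, for the whole second after the job is handed in: the barrel lies at rest in both V-notches (its middle within 11 mm of the cradle point, not more than 3 mm high, parallel to the notches within 0.06 rad), the bar is turned back (under 0.15 rad) and down on the barrel (lift 2 to 10 mm) (distance between barrel and cradle below 0.011 m and z of barrel in the frame of cradle between -0.004 and 0.003 m and angle between the y axis of barrel and the y axis of cradle, either way round below 0.06 rad and value of joint clamp_turn below 0.15 rad and value of joint clamp_lift between 0.002 and 0.01 m and linear speed of barrel below 0.02 m/s); the robot touches nothing.
It fails at once if the bar is let snap down (faster than 0.45 m/s) (velocity of joint clamp_lift below -0.45 m/s).
It fails at once if the barrel is dropped (moves faster than 0.5 m/s while not held by the fingers) (linear speed of barrel above 0.5 m/s and contact force between the fingers and barrel below 0.3 N).
It fails at once if a loose bystander is shifted by more than 30 mm (distance of any of manifold, tape_roll, glue_bottle from where it was at the start of the episode above 0.03 m).
It also fails if it takes over 70 s, if anything falls off the work surface, if the arm or the gripper's body presses on something with over 40 N, if the wrist force passes 120 N, or if a joint passes its speed limit or range.

## Working session

There is one attempt and no reset: what is moved stays moved. The work goes in short steps, Python scripts to look and compute and a tool call to move; the robot and the scene stay as the last step left them, time stands still between calls to the robot, and variables do not carry over. Pictures are saved under pics/ and viewed, at most 11 in all, crops included, and the job is handed in when it is done.

Besides the shell and the picture viewer there is one more tool, called after "Request:" as name(argument=value, ...) on one line, values as JSON. carry_out: Moves the arm, as the interface text tells. Its arguments: {"type":"object","properties":{"commands":{"type":"array"},"hand":{"type":"number"},"force":{"type":"number"}},"required":["commands"]}

```bash
ls; mkdir -p pics
cat > h.py <<'E'
import numpy as np, cv2
from scipy.spatial.transform import Rotation as Ro
from workcell import get_obs, camera, camera_params, hand_in
def snap(n,f):
    p=camera_params(n); im=camera(n); cv2.imwrite('pics/'+f,im[:,:,::-1]); return im,p
def ray(p,u,v):
    R=np.array(p['R']);t=np.array(p['t']);d=R.T@np.linalg.solve(np.array(p['mtx']),[u,v,1.]);return -R.T@t,d/np.linalg.norm(d)
def onz(p,u,v,z):
    o,d=ray(p,u,v);return o+d*(z-o[2])/d[2]
def proj(p,X):
    c=np.array(p['mtx'])@(np.array(p['R'])@np.array(X)+np.array(p['t']));return c[:2]/c[2]
def tri(a,b):
    A=np.zeros((3,3));B=np.zeros(3)
    for o,d in(a,b):
        M=np.eye(3)-np.outer(d,d);A+=M;B+=M@o
    return np.linalg.solve(A,B)
E
python3 - <<'E'
from h import *
for n in('top','scene'):
    im,p=snap(n,n+'0.png'); print(n,np.round(p['mtx'],1).tolist(),np.round(p['R'],3).tolist(),np.round(p['t'],3).tolist())
print(get_obs())
E
```

```text
pics
top [[560.7, 0.0, 322.2], [0.0, 560.7, 257.3], [0.0, 0.0, 1.0]] [[0.018, -1.0, -0.009], [-0.996, -0.017, -0.09], [0.09, 0.01, -0.996]] [-0.02, 0.537, 1.316]
scene [[590.0, 0.0, 313.4], [0.0, 590.0, 241.2], [0.0, 0.0, 1.0]] [[0.779, -0.627, -0.003], [-0.4, -0.493, -0.772], [0.483, 0.603, -0.635]] [-0.392, 0.336, 1.038]
{'clock': 0.1, 'joint_pos': array([-1.15562239,  0.33282994, -0.06469088,  1.46082821,  0.021613  ,
        1.34988786, -0.08847513]), 'joint_velocities': array([ 0.00117676,  0.00067387, -0.00064033, -0.00225915, -0.00029527,
        0.002102  ,  0.00082627]), 'tau': array([ 1.75157536e-03, -6.26738477e+01,  4.94007894e-02, -3.92428172e+01,
        1.64443877e-02,  7.02273523e-03, -1.57996487e-05]), 'position': array([0.26481746, 0.56574044, 0.20789611]), 'ee_rot': array([ 2.17124840e-01,  9.76143641e-01, -6.20463597e-04, -1.01958270e-04]), 'ft_force': array([ 0.02206978,  0.44839146, -0.96940151]), 'torque': array([-0.0343873 ,  0.00202617, -0.03551914]), 'grasp_force': 0.0, 'grip_width': 0.9954969262320464}
```

View pics/top0.png

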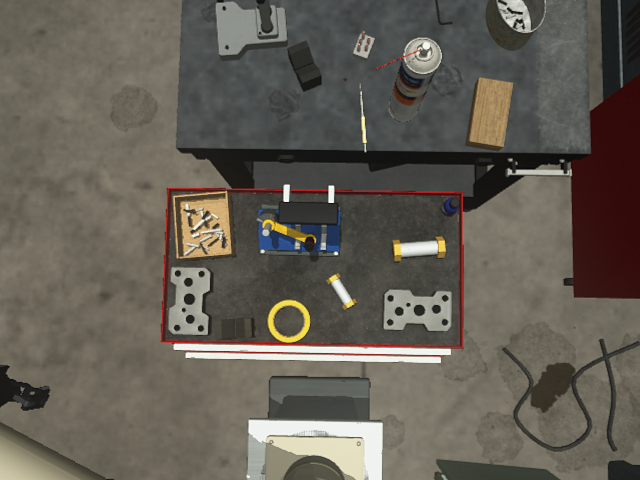

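View pics/scene0.png

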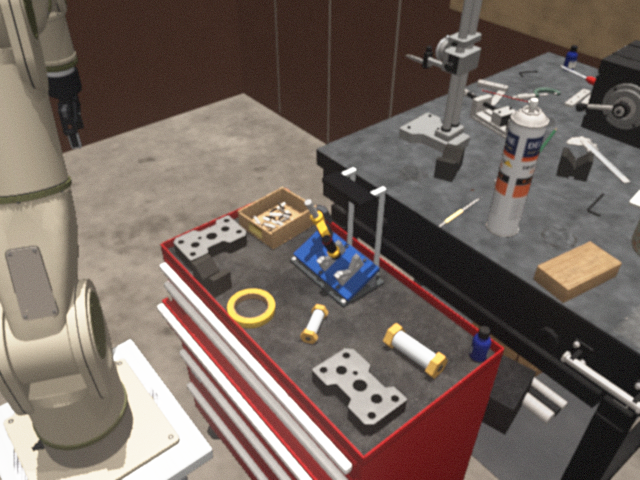

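The top view shows two barrels: one at (419,249), about 52 px or 118 mm long, and one at (341,291), about 35 px or 78 mm. The first fits 120 mm. It sits back right, with the manifold front right at (418,310), the bottle at (451,205), the fixture at about (300,230) and the knob at about (310,241). I'll confirm with an enlarged crop.

Run:
```python
from h import *
im=cv2.imread('pics/top0.png');p=camera_params('top')
cv2.imwrite('pics/c1.png',cv2.resize(im[180:340,245:465],None,fx=3.6,fy=3.6,interpolation=cv2.INTER_CUBIC))
h=cv2.cvtColor(im,cv2.COLOR_BGR2HSV)
m=cv2.inRange(h,(12,110,70),(32,255,255)); m2=np.zeros_like(m)
m2[190:345,330:460]=m[190:345,330:460]
n,l,s,c=cv2.connectedComponentsWithStats(m2)
for i in range(1,n):
    if s[i,4]>15: print(s[i].tolist(),c[i].round(1),onz(p,*c[i],.022).round(4))
b=cv2.inRange(h,(105,120,40),(125,255,255));b[:, :240]=0;b[:,360:]=0;b[:190]=0;b[345:]=0
print(cv2.minAreaRect(cv2.findNonZero(b)))
print([onz(p,*q,.0).round(3).tolist() for q in((300,230),(419,249),(341,291))])
```

```text
[435, 236, 11, 22, 171] [440.7 246.5] [ 0.5686 -0.294   0.022 ]
[392, 240, 9, 22, 158] [396.4 250. ] [ 0.5582 -0.1882  0.022 ]
[330, 273, 10, 10, 56] [334.2 277.1] [ 0.4907 -0.0404  0.022 ]
[342, 299, 15, 11, 74] [349.2 303.9] [ 0.4276 -0.077   0.022 ]
((298.5166015625, 229.9844207763672), (82.27977752685547, 40.6240234375), 1.8476102352142334)
[[0.606, 0.045, 0.0], [0.564, -0.246, 0.0], [0.459, -0.058, 0.0]]
```

View pics/c1.png

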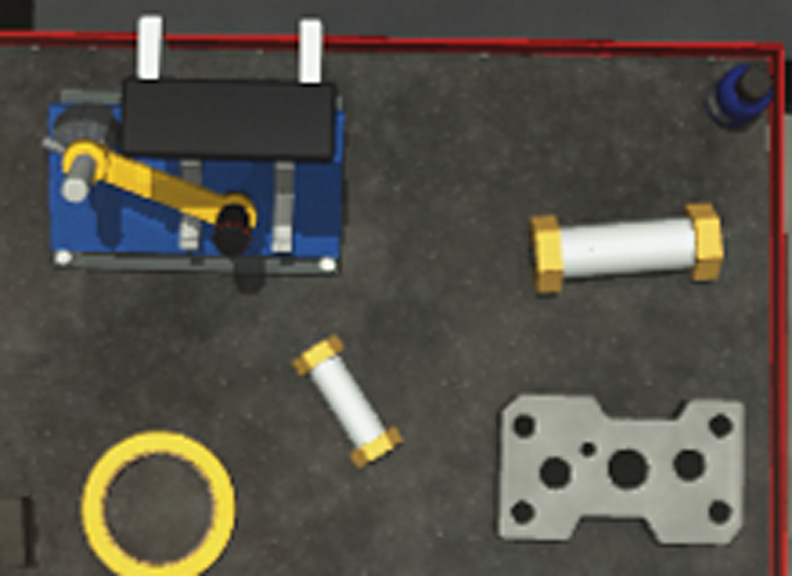

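The crop confirms it: the barrel at (419,249) has end centres 106 mm apart (104 expected for the 120 mm part), while the small one's ends are about 73 mm apart. Next I'll get the fixture pose.

```bash
cat >> h.py <<'E'
def pose(): 
    o=get_obs(); return np.array(o['position']),Ro.from_quat(o['ee_rot'])
def go(T,RT):
    """turn first (about TCP), then shift in final tool axes; total units"""
    x,R=pose(); rv=(R.inv()*RT).as_rotvec(degrees=True)/6
    sh=RT.inv().apply(np.array(T)-x)/.04
    print('turn',rv.round(2),'shift',sh.round(3)); return rv,sh
E
python3 - <<'E'
from h import *
p=camera_params('top');c=lambda u,v:(245+(u+.5)/3.6-.5,180+(v+.5)/3.6-.5)
print('screws z.01',*[onz(p,*c(*q),.012).round(4) for q in((63,257),(327,264))])
print('front corners',*[onz(p,*c(*q),.010).round(4) for q in((53,270),(340,274))])
L=[onz(p,*c(*q),.254) for q in((124,81),(335,86),(330,161),(122,153))];print('light',np.round(L,4).tolist(),np.mean(L,0).round(4))
print('uprights',*[onz(p,*c(*q),.254).round(4) for q in((149,80),(311,85))])
pw=camera_params('wrist');x,R=pose();Rw=np.array(pw['R']);o=-Rw.T@np.array(pw['t'])
print('cam in tool',R.inv().apply(o-x).round(3),'axes cols',(R.as_matrix().T@Rw.T).round(2).tolist(),pw['mtx'][0])
s=cv2.imread('pics/scene0.png');cv2.imwrite('pics/c2.png',cv2.resize(s[165:305,270:400],None,fx=4.2,fy=4.2,interpolation=cv2.INTER_CUBIC))
E
```

```text
screws z.01 [0.5514 0.1346 0.012 ] [ 0.5497 -0.0427  0.012 ]
front corners [0.5427 0.1413 0.01  ] [ 0.5433 -0.0515  0.01  ]
light [[0.6259, 0.0748, 0.254], [0.625, -0.0423, 0.254], [0.583, -0.0402, 0.254], [0.5855, 0.0749, 0.254]] [0.6048 0.0168 0.254 ]
uprights [0.6267 0.0609 0.254 ] [ 0.6253 -0.029   0.254 ]
cam in tool [ 0.073 -0.001 -0.165] axes cols [[0.0, -0.96, -0.29], [1.0, 0.0, 0.0], [-0.0, -0.29, 0.96]] [335.8104649   0.        320.5514699]
```

View pics/c2.png

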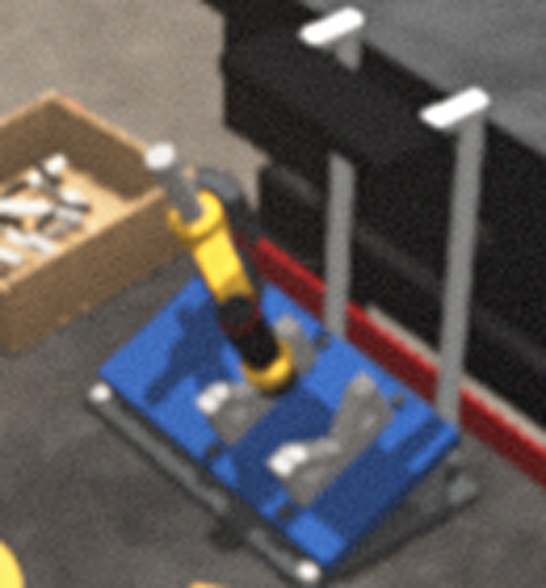

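The scene crop shows the bar at turn 0. The knob's top is near (238,312) in the crop, with a red ring just below it, and the notches are clear below the light. I'll triangulate the knob top and work out the approach.

```bash
cat >> h.py <<'E'
F=np.array([.598,.0166,0]);yaw=-.008
B=Ro.from_euler('z',yaw)*Ro.from_euler('y',-25,degrees=True)  # cradle axes: x up the slope, z normal
C=F+Ro.from_euler('z',yaw).apply([-.0161,0,.0774])
# tool with z=-normal, y=+cradle x, x=+cradle y
RT0=B*Ro.from_matrix(np.array([[0,1,0],[1,0,0],[0,0,-1.]]))
E
python3 - <<'E'
from h import *
pt=camera_params('top');ps=camera_params('scene')
a=(245+232.5/3.6-.5,180+239.5/3.6-.5);b=(270+238.5/4.2-.5,165+312.5/4.2-.5)
K=tri(ray(pt,*a),ray(ps,*b));print('knobtop',K.round(4),'in cradle',B.inv().apply(K-C).round(4),proj(pt,K)-a,proj(ps,K)-b)
print(C)
print((B*Ro.identity()).as_matrix().round(2).tolist())
G=C+B.apply([0,0,.047+.09-.019]);print('view tcp',G);go(G,RT0)
E
```

```text
knobtop [0.5508 0.0167 0.1456] in cradle [ 0.0006 -0.0003  0.0749] [ 0.02992868 -0.03820655] [-0.05090113  0.00367475]
[0.58190052 0.0167288  0.0774    ]
[[0.91, 0.01, -0.42], [-0.01, 1.0, 0.0], [0.42, -0.0, 0.91]]
view tcp [0.53203316 0.01712775 0.18434432]
turn [-3.71 -2.37 10.72] shift [-13.661   5.905   3.403]
```

Request:
carry_out(commands=[[[0,0,0,-0.31,-0.2,0.89],[0,0,0,-0.31,-0.2,0.89],[0,0,0,-0.31,-0.2,0.89],[0,0,0,-0.31,-0.2,0.89],[0,0,0,-0.31,-0.2,0.89],[0,0,0,-0.31,-0.2,0.89],[0,0,0,-0.31,-0.2,0.89],[0,0,0,-0.31,-0.2,0.89],[0,0,0,-0.31,-0.2,0.89],[0,0,0,-0.31,-0.2,0.89],[0,0,0,-0.31,-0.2,0.89],[0,0,0,-0.31,-0.2,0.89],[0,0,0,0,0,0]]], hand=-0.2)

```text
clock: 1.18
position: [0.2628, 0.5666, 0.2074]
ee_rot: [0.692, 0.688, 0.153, 0.156]
ft_force: [-0.7, -0.3, -0.7]
grip_width: 0.597
grasp_force: 0.0
```

Request:
carry_out(commands=[[[-0.75,0.33,0.19,0,0,0],[-0.75,0.33,0.19,0,0,0],[-0.75,0.33,0.19,0,0,0],[-0.75,0.33,0.19,0,0,0],[-0.75,0.33,0.19,0,0,0],[-0.75,0.33,0.19,0,0,0],[-0.75,0.33,0.19,0,0,0],[-0.75,0.33,0.19,0,0,0],[-0.75,0.33,0.19,0,0,0],[-0.75,0.33,0.19,0,0,0],[-0.75,0.33,0.19,0,0,0],[-0.75,0.33,0.19,0,0,0],[-0.75,0.33,0.19,0,0,0],[-0.75,0.33,0.19,0,0,0],[-0.75,0.33,0.19,0,0,0],[-0.75,0.33,0.19,0,0,0],[-0.75,0.33,0.19,0,0,0],[-0.75,0.33,0.19,0,0,0],[0,0,0,0,0,0],[0,0,0,0,0,0]]])

```text
clock: 2.85
position: [0.5357, 0.0228, 0.1868]
ee_rot: [0.692, 0.688, 0.153, 0.155]
ft_force: [-1.2, 0.5, -0.4]
grip_width: 0.6
grasp_force: 0.0
```

Run:
```python
from h import *
x,R=pose();print(x,get_obs()['joint_pos'].round(2),get_obs()['grip_width']);G=C+B.apply([0,0,.118]);go(G,RT0)
im,p=snap('wrist','w1.png')
for z in(.029,.055,.075):print(proj(p,C+B.apply([0,0,z])))
```

```text
[0.53571658 0.02276153 0.18678521] [-1.07 -0.34  0.77  2.16  0.48  0.85 -0.54] 0.5999523048516017
turn [0.03 0.   0.02] shift [-0.142 -0.108  0.017]
[315.41463437 240.22100306]
[315.00458664 250.74738756]
[314.62658501 260.45111288]
```

View pics/w1.png

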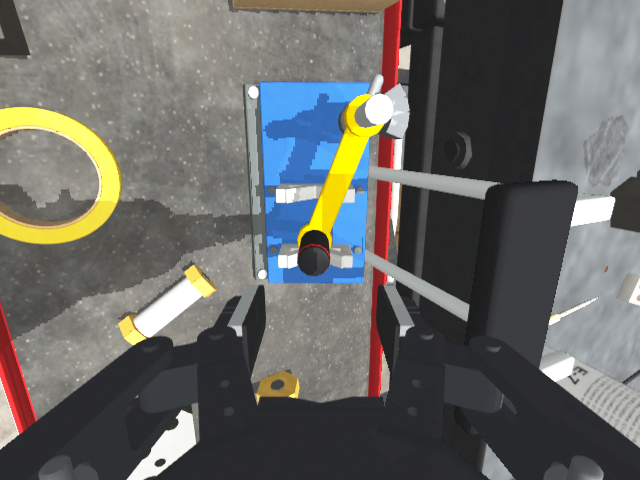

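The wrist view has the knob top at (314,261), against a prediction of (314.6,260.5). I'll grip it now.

Request:
carry_out(commands=[[[-0.14,-0.11,0,0,0,0],[0,0,0.26,0,0,0],[0,0,0.3,0,0,0],[0,0,0.3,0,0,0],[0,0,0.3,0,0,0],[0,0,0.3,0,0,0],[0,0,0.3,0,0,0],[0,0,0.3,0,0,0],[0,0,0,0,0,0],[0,0,0,0,0,0]]])

```text
clock: 3.73
position: [0.5657, 0.0194, 0.1098]
ee_rot: [0.691, 0.689, 0.152, 0.155]
ft_force: [0.1, -0.3, 0.4]
grip_width: 0.6
grasp_force: 0.0
```

Request:
carry_out(commands=[[[0,0,0,0,0,0],[0,0,0,0,0,0],[0,0,0,0,0,0],[0,0,0,0,0,0],[0,0,0,0,0,0],[0,0,0,0,0,0],[0,0,0,0,0,0],[0,0,0,0,0,0]]], hand=1, force=70)

```text
clock: 4.4
position: [0.5666, 0.0188, 0.1105]
ee_rot: [0.692, 0.688, 0.153, 0.155]
ft_force: [-2.1, -0.5, 3.0]
grip_width: 0.227
grasp_force: 68.5
```

Run:
```python
from h import *
x,R=pose();o=get_obs();print(x,o['ft_force'],o['grip_width'],o['grasp_force'],'tcp in cradle',B.inv().apply(x-C).round(4));go(C+B.apply([0,0,.036]),RT0)
```

```text
[0.56659484 0.01879868 0.11046557] [-2.07120152 -0.48337848  2.95346783] 0.22690848486846016 68.53790044784546 tcp in cradle [0.0001 0.0019 0.0364]
turn [0.03 0.   0.03] shift [-0.049 -0.002  0.011]
```

Request:
carry_out(commands=[[[0,0,-0.1,0,0,0],[0,0,-0.1,0,0,0],[0,0,-0.1,0,0,0],[0,0,-0.1,0,0,0],[0,0,-0.1,0,0,0],[0,0,-0.1,0,0,0],[0,0,-0.1,0,0,0],[0,0,0,0,0,0],[0,0,0,0,0,0]]])

```text
clock: 5.15
position: [0.5547, 0.0202, 0.136]
ee_rot: [0.691, 0.689, 0.154, 0.155]
ft_force: [7.1, 5.5, -8.2]
grip_width: 0.228
grasp_force: 68.8
```

```bash
cat > arc.py <<'E'
from h import *
import sys
# per-row body twist for arc of dth rad (+ = aside) about post, tool turns along; n rows
def arc(th,dth,n):
    P=C+B.apply([.035,.092,0]); x,R=pose(); v=B.inv().apply(x-P); print('tcp rel post',v.round(4),'ang',np.arctan2(v[0]*-92+v[1]*35, -35*v[0]-92*v[1]).round(3))
    s=dth/n; d=Ro.from_rotvec([0,0,-s]); w=v.copy();w[2]=0
    r=d.apply(w)-w; sh=(R.inv()*B).apply(r)/.04
    az=np.degrees((R.inv()*B).apply([0,0,-s]))/6
    print('row shift',sh.round(3),'turn',az.round(3))
arc(0,float(sys.argv[1]),int(sys.argv[2]))
E
python3 arc.py 1.2 18; python3 -c "
from h import *
o=get_obs();print(o['ft_force'],o['grasp_force'],o['grip_width'],o['joint_pos'].round(2),B.inv().apply(o['position']-C))"
```

```text
tcp rel post [-0.0349 -0.0888  0.0646] ang 0.011
row shift [ 0.064 -0.146 -0.001] turn [-0.001 -0.003  0.637]
[ 7.06624979  5.54965758 -8.1689582 ] 68.82020115852356 0.22795371573023146 [-1.15 -0.21  0.92  2.19  0.41  0.68 -0.47] [0.00012171 0.00321166 0.06459235]
```

Request:
carry_out(commands=[[[0.064,-0.146,0,0,0,0.637],[0.064,-0.146,0,0,0,0.637],[0.064,-0.146,0,0,0,0.637],[0.064,-0.146,0,0,0,0.637],[0.064,-0.146,0,0,0,0.637],[0.064,-0.146,0,0,0,0.637],[0.064,-0.146,0,0,0,0.637],[0.064,-0.146,0,0,0,0.637],[0.064,-0.146,0,0,0,0.637]]])

```text
clock: 5.9
position: [0.5151, 0.0555, 0.117]
ee_rot: [0.865, 0.452, 0.193, 0.103]
ft_force: [7.0, 4.0, -7.4]
grip_width: 0.231
grasp_force: 68.8
```

```bash
python3 arc.py 0.6 9; python3 -c "
from h import *
o=get_obs();print(o['ft_force'],o['grasp_force'],o['grip_width'],o['joint_pos'].round(2),B.inv().apply(o['position']-C))"
```

```text
tcp rel post [-0.0791 -0.0538  0.0643] ang 0.61
row shift [ 0.063 -0.146 -0.   ] turn [-0.002 -0.002  0.637]
[ 6.96821781  3.98345774 -7.3983471 ] 68.83423805236816 0.23098286226225487 [-1.   -0.23  0.67  2.28  0.45  0.67 -1.23] [-0.04410229  0.0382001   0.0642939 ]
```

Request:
carry_out(commands=[[[0.064,-0.146,0,0,0,0.637],[0.064,-0.146,0,0,0,0.637],[0.064,-0.146,0,0,0,0.637],[0.064,-0.146,0,0,0,0.637],[0.064,-0.146,0,0,0,0.637],[0.064,-0.146,0,0,0,0.637],[0.064,-0.146,0,0,0,0.637],[0.064,-0.146,0,0,0,0.637],[0.064,-0.146,0,0,0,0.637],[0,0,0,0,0,0]]])

```text
clock: 6.73
position: [0.5005, 0.1098, 0.1097]
ee_rot: [0.96, 0.176, 0.214, 0.041]
ft_force: [6.0, 1.4, -7.2]
grip_width: 0.233
grasp_force: 68.9
```

Request:
carry_out(commands=[[[0,0,0.05,0,0,0],[0,0,0.05,0,0,0],[0,0,0.05,0,0,0],[0,0,0.05,0,0,0],[0,0,0,0,0,0]]])

```text
clock: 7.15
position: [0.5025, 0.1087, 0.1014]
ee_rot: [0.96, 0.178, 0.212, 0.042]
ft_force: [-9.3, 2.6, 0.6]
grip_width: 0.23
grasp_force: 70.4
```

```bash
python3 arc.py 0.6 9; python3 -c "
from h import *
o=get_obs();print(o['ft_force'],o['grasp_force'],o['grip_width'],o['joint_pos'].round(2),B.inv().apply(o['position']-C))"
```

```text
tcp rel post [-0.0975 -0.0007  0.0556] ang 1.2
row shift [ 0.063 -0.15  -0.   ] turn [ 0.    -0.001  0.637]
[-9.27959306  2.58145113  0.58031135] 70.44149994850159 0.2297087742687933 [-0.94 -0.15  0.49  2.28  0.44  0.64 -1.96] [-0.06250279  0.09132402  0.05560209]
```

It's on the ledge (turn about 1.2, lift about 0.019-0.020). I'll release it and back off.

Request:
carry_out(commands=[[[0,0,0,0,0,0],[0,0,0,0,0,0],[0,0,0,0,0,0],[0,0,0,0,0,0],[0,0,0,0,0,0],[0,0,0,0,0,0]]], hand=-0.2)

```text
clock: 7.65
position: [0.5042, 0.1088, 0.1029]
ee_rot: [0.96, 0.177, 0.214, 0.041]
ft_force: [0.3, -0.1, -0.5]
grip_width: 0.599
grasp_force: 0.0
```

Request:
carry_out(commands=[[[0,0,-0.3,0,0,0],[0,0,-0.5,0,0,0],[0,0,-0.5,0,0,0],[0,0,-0.5,0,0,0],[0,0,-0.5,0,0,0],[0,0,-0.5,0,0,0],[0,0,-0.5,0,0,0],[0,0,0,0,0,0]]])

```text
clock: 8.32
position: [0.4483, 0.1103, 0.2259]
ee_rot: [0.959, 0.177, 0.216, 0.04]
ft_force: [0.5, 0.1, 0.7]
grip_width: 0.601
grasp_force: 0.0
```

```bash
cat >> h.py <<'E'
A=.098; BC=np.array([.5634,-.2411,.022])
RB=Ro.from_euler('z',A)*Ro.from_matrix(np.array([[0,1,0],[1,0,0],[0,0,-1.]])) # straight down, y across barrel
E
python3 - <<'E'
from h import *
snap('wrist','w2.png')
x,R=pose();print(x,get_obs()['joint_pos'].round(2));rv,sh=go(BC+[-.01,0,.16],RB); print(np.linalg.norm(rv)*6)
E
```

```text
[0.44840968 0.10991357 0.22411721] [-0.93 -0.44  0.32  2.21  0.46  1.02 -2.  ]
turn [  3.86  -2.37 -12.23] shift [-8.99   1.754  1.053]
78.265763058689
```

View pics/w2.png

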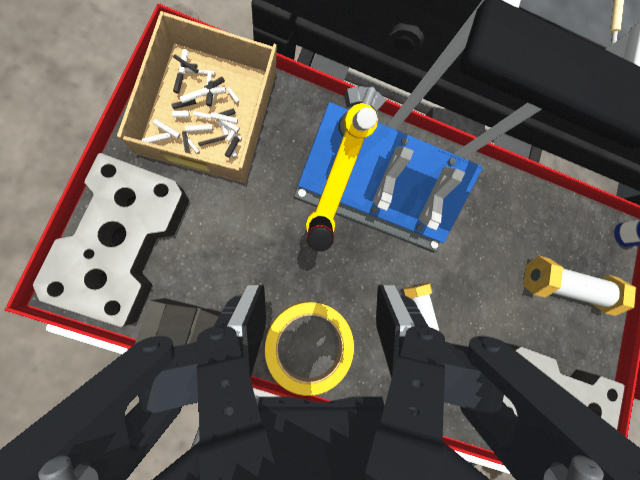

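The bar is aside, with the knob at (319,237) pointing down the slope. Now for the barrel.

Request:
carry_out(commands=[[[0,0,0,0.276,-0.17,-0.874],[0,0,0,0.276,-0.17,-0.874],[0,0,0,0.276,-0.17,-0.874],[0,0,0,0.276,-0.17,-0.874],[0,0,0,0.276,-0.17,-0.874],[0,0,0,0.276,-0.17,-0.874],[0,0,0,0.276,-0.17,-0.874],[0,0,0,0.276,-0.17,-0.874],[0,0,0,0.276,-0.17,-0.874],[0,0,0,0.276,-0.17,-0.874],[0,0,0,0.276,-0.17,-0.874],[0,0,0,0.276,-0.17,-0.874],[0,0,0,0.276,-0.17,-0.874],[0,0,0,0.276,-0.17,-0.874],[0,0,0,0,0,0]]], hand=-1)

```text
clock: 9.62
position: [0.4483, 0.1096, 0.2216]
ee_rot: [0.67, 0.743, -0.004, 0.001]
ft_force: [-0.3, 0.7, -1.0]
grip_width: 0.999
grasp_force: 0.0
```

Request:
carry_out(commands=[[[-0.4,0.08,0.04,0,0,0],[-0.66,0.13,0.08,0,0,0],[-0.66,0.13,0.08,0,0,0],[-0.66,0.13,0.08,0,0,0],[-0.66,0.13,0.08,0,0,0],[-0.66,0.13,0.08,0,0,0],[-0.66,0.13,0.08,0,0,0],[-0.66,0.13,0.08,0,0,0],[-0.66,0.13,0.08,0,0,0],[-0.66,0.13,0.08,0,0,0],[-0.66,0.13,0.08,0,0,0],[-0.66,0.13,0.08,0,0,0],[-0.66,0.13,0.08,0,0,0],[-0.66,0.13,0.08,0,0,0],[0,0,0,0,0,0],[0,0,0,0,0,0]]])

```text
clock: 10.95
position: [0.552, -0.244, 0.1787]
ee_rot: [0.675, 0.738, -0.003, -0.0]
ft_force: [-0.6, 0.2, 0.8]
grip_width: 1.001
grasp_force: 0.0
```

Run:
```python
from h import *
im,p=snap('wrist','w3.png')
x,R=pose();print(x,get_obs()['joint_pos'].round(2));go(BC+[0,0,.1],RB)
print('proj',proj(p,BC),[proj(p,BC+Ro.from_euler('z',A).apply([0,s*.052,0])).round(1) for s in(-1,1)])
h=cv2.cvtColor(im,cv2.COLOR_RGB2HSV);m=cv2.inRange(h,(12,110,60),(32,255,255))
n,l,s,c=cv2.connectedComponentsWithStats(m)
for i in range(1,n):
    if s[i,4]>150: print(s[i].tolist(),c[i].round(1),onz(p,*c[i],.022).round(4))
```

```text
[ 0.55253251 -0.24227035  0.17890896] [-0.48  0.49  1.1   1.6  -0.44  1.33  0.77]
turn [-0.05  0.03 -0.05] shift [0.003 0.273 1.423]
proj [333.72352111 212.18284   ] [array([333.4, 262.1]), array([334. , 157.5])]
[179, 0, 31, 32, 474] [194.7  14. ] [ 0.4307 -0.0841  0.022 ]
[305, 146, 56, 20, 1031] [332.6 155.8] [ 0.5568 -0.1879  0.022 ]
[308, 249, 50, 28, 926] [332.4 264.8] [ 0.5678 -0.2959  0.022 ]
```

View pics/w3.png

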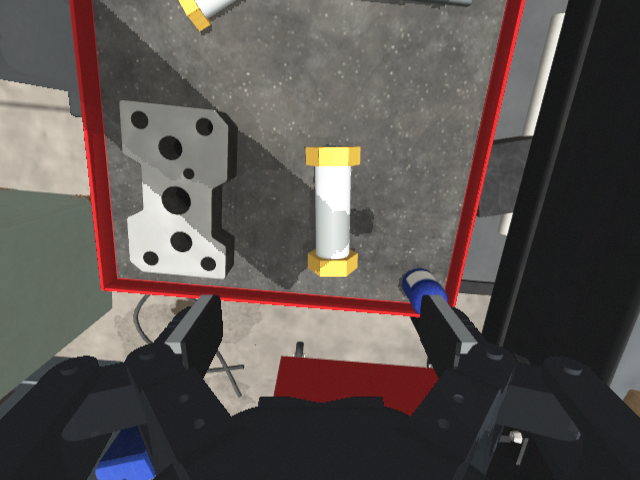

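The wrist view shows the barrel's ends at (333,156) and (332,265), with its centre within 1.5 mm of the estimate. The bottle and manifold are clear of the fingers.

Request:
carry_out(commands=[[[0,0.25,0,-0.05,0.03,-0.05],[0,0,0.45,0,0,0],[0,0,0.5,0,0,0],[0,0,0.5,0,0,0],[0,0,0.5,0,0,0],[0,0,0.5,0,0,0],[0,0,0.5,0,0,0],[0,0,0.5,0,0,0],[0,0,0.4,0,0,0],[0,0,0.3,0,0,0],[0,0,0.15,0,0,0],[0,0,0,0,0,0],[0,0,0,0,0,0]]])

```text
clock: 12.08
position: [0.5641, -0.24, 0.0082]
ee_rot: [0.67, 0.743, 0.001, 0.001]
ft_force: [0.4, 0.1, 0.2]
grip_width: 1.001
grasp_force: 0.0
```

Run:
```python
from h import *
o=get_obs();print(o['position'],o['ft_force'],o['joint_pos'].round(2));go([.5625,-.2415,.005],RB)
```

```text
[ 0.56407552 -0.24004946  0.00820893] [0.36868378 0.12320195 0.16150012] [-0.36  0.68  0.93  1.73 -0.62  1.05  0.89]
turn [ 0.02 -0.    0.05] shift [-0.032 -0.043  0.08 ]
```

Request:
carry_out(commands=[[[-0.03,-0.04,0.06,0,0,0],[0,0,0,0,0,0],[0,0,0,0,0,0],[0,0,0,0,0,0],[0,0,0,0,0,0],[0,0,0,0,0,0],[0,0,0,0,0,0],[0,0,0,0,0,0],[0,0,0,0,0,0],[0,0,0,0,0,0]]], hand=1, force=60)

```text
clock: 12.92
position: [0.5626, -0.2417, 0.006]
ee_rot: [0.67, 0.743, 0.001, 0.001]
ft_force: [-0.1, 1.4, 5.8]
grip_width: 0.314
grasp_force: 54.3
```

Request:
carry_out(commands=[[[0,0,-0.1,0,0,0],[0,0,-0.3,0,0,0],[0,0,-0.5,0,0,0],[0,0,-0.5,0,0,0],[0,0,-0.6,0,0,0],[0,0,-0.6,0,0,0],[0,0,-0.6,0,0,0],[0,0,-0.6,0,0,0],[0,0,-0.5,0,0,0],[0,0,0,0,0,0],[0,0,0,0,0,0]]])

```text
clock: 13.83
position: [0.5619, -0.2419, 0.1779]
ee_rot: [0.67, 0.743, 0.001, 0.001]
ft_force: [-0.5, -0.4, -5.3]
grip_width: 0.309
grasp_force: 53.0
```

Run:
```python
from h import *
o=get_obs();x,R=pose();print(x,o['ft_force'],o['grip_width'],o['grasp_force'],o['joint_pos'].round(2))
# barrel in tool from wrist image
im,p=snap('wrist','w4.png');h=cv2.cvtColor(im,cv2.COLOR_RGB2HSV);m=cv2.inRange(h,(12,110,60),(32,255,255))
n,l,s,c=cv2.connectedComponentsWithStats(m)
print('predicted ends',[proj(p,x+R.apply([q*.052,0,-.019])).round(1) for q in(1,-1)])
for i in range(1,n):
    if s[i,4]>150: print(s[i].tolist(),c[i].round(1))
rv,sh=go(C+B.apply([0,0,-.019+.12]),RT0);print(np.linalg.norm(rv)*6)
```

```text
[ 0.56189377 -0.24186687  0.17786071] [-0.4728889  -0.35015091 -5.28360598] 0.30865246706720245 52.98762381076813 [-0.46  0.5   1.08  1.59 -0.46  1.33  0.79]
predicted ends [array([321.9, 185.9]), array([321.3, 385.8])]
[167, 0, 32, 32, 485] [183.3  14.3]
[263, 158, 117, 49, 5120] [320.8 182.4]
[278, 358, 87, 45, 1592] [321.3 388.5]
turn [-4.15 -0.24  1.04] shift [ 6.457 -0.63  -0.083]
25.73637262528655
```

View pics/w4.png

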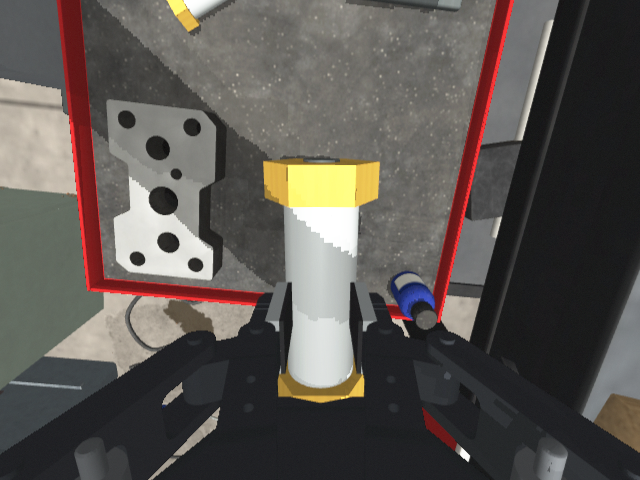

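The barrel is held level and centred between the pads, with its near end at (321,182). I'll carry it to a point above the cradle.

Request:
carry_out(commands=[[[0,0,0,-0.69,-0.04,0.17],[0,0,0,-0.69,-0.04,0.17],[0,0,0,-0.69,-0.04,0.17],[0,0,0,-0.69,-0.04,0.17],[0,0,0,-0.69,-0.04,0.17],[0,0,0,-0.69,-0.04,0.17],[0,0,0,0,0,0]]])

```text
clock: 14.47
position: [0.5581, -0.2412, 0.1747]
ee_rot: [0.694, 0.687, 0.156, 0.152]
ft_force: [-2.6, -1.0, -4.3]
grip_width: 0.309
grasp_force: 53.5
```

Request:
carry_out(commands=[[[0.3,-0.05,-0.01,0,0,0],[0.53,-0.05,-0.01,0,0,0],[0.57,-0.05,-0.01,0,0,0],[0.57,-0.05,-0.01,0,0,0],[0.57,-0.05,-0.01,0,0,0],[0.57,-0.05,-0.01,0,0,0],[0.57,-0.05,-0.01,0,0,0],[0.57,-0.05,-0.01,0,0,0],[0.57,-0.05,-0.02,0,0,0],[0.57,-0.05,-0.02,0,0,0],[0.57,-0.05,-0.02,0,0,0],[0.4,-0.05,-0.02,0,0,0],[0.25,-0.03,0,0,0,0],[0,0,0,0,0,0],[0,0,0,0,0,0]]])

```text
clock: 15.72
position: [0.5369, 0.0224, 0.1703]
ee_rot: [0.692, 0.689, 0.149, 0.153]
ft_force: [-0.5, -0.9, -4.7]
grip_width: 0.31
grasp_force: 53.5
```

Run:
```python
from h import *
o=get_obs();x,R=pose();print(x,o['ft_force'],o['joint_pos'].round(2))
im,p=snap('wrist','w5.png')
go(C+B.apply([0,0,.104]),RT0)
print('screws',[proj(p,F+Ro.from_euler('z',yaw).apply([-.048,y,.012])).round(1) for y in(.117,-.060)], 'fx pred Vplates',[proj(p,C+B.apply([0,s,0])).round(1) for s in(.03,-.03)])
```

```text
[0.53688611 0.02244592 0.17030814] [-0.52373375 -0.93034589 -4.73985626] [-0.76 -0.21  0.53  2.16  0.3   0.76 -0.4 ]
turn [-0.05  0.02  0.03] shift [-0.118  0.029 -0.013]
screws [array([259.2,  89.4]), array([267.3, 278.7])] fx pred Vplates [array([324.1, 199.1]), array([323.5, 268.5])]
```

View pics/w5.png

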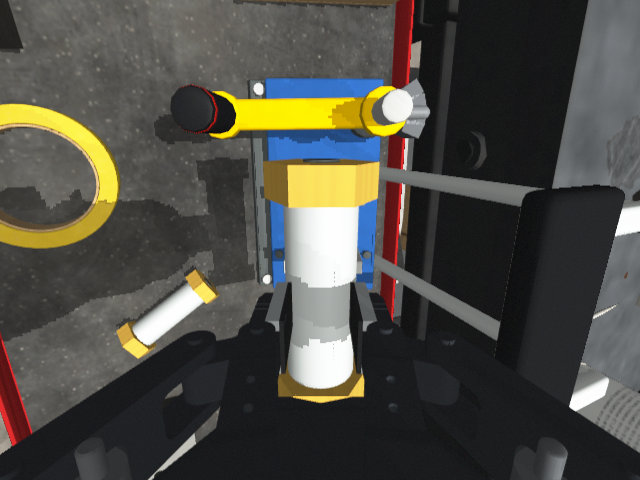

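The base screws at (258,89) and (266,279) are within about 1 px of prediction, so the fixture pose is good. The barrel is clear of the bar. I'll come down along the normal.

Request:
carry_out(commands=[[[-0.12,0.03,0,-0.05,0.02,0.03],[0,0,0.2,0,0,0],[0,0,0.3,0,0,0],[0,0,0.4,0,0,0],[0,0,0.4,0,0,0],[0,0,0.4,0,0,0],[0,0,0.4,0,0,0],[0,0,0.3,0,0,0],[0,0,0.2,0,0,0],[0,0,0,0,0,0],[0,0,0,0,0,0]]])

```text
clock: 16.68
position: [0.583, 0.0168, 0.0781]
ee_rot: [0.693, 0.687, 0.154, 0.155]
ft_force: [0.5, 0.4, -5.1]
grip_width: 0.306
grasp_force: 53.5
```

Run:
```python
from h import *
o=get_obs();x,R=pose();print(x,o['ft_force'],o['joint_pos'].round(2))
go(C+B.apply([0,0,-.016]),RT0)
```

```text
[0.5829916  0.01684594 0.07807469] [ 0.46165461  0.38359032 -5.09652304] [-0.77  0.07  0.65  2.17  0.04  0.48 -0.17]
turn [ 0.03 -0.01 -0.01] shift [-0.003 -0.032  0.404]
```

Request:
carry_out(commands=[[[0,-0.03,0.08,0,0,0],[0,0,0.08,0,0,0],[0,0,0.08,0,0,0],[0,0,0.05,0,0,0],[0,0,0.05,0,0,0],[0,0,0.03,0,0,0],[0,0,0,0,0,0],[0,0,0,0,0,0]]])

```text
clock: 17.35
position: [0.5884, 0.0178, 0.0647]
ee_rot: [0.693, 0.687, 0.155, 0.154]
ft_force: [0.4, 0.8, -4.7]
grip_width: 0.305
grasp_force: 53.5
```

Run:
```python
from h import *
o=get_obs();x,R=pose();print(x,o['ft_force'],B.inv().apply(o['ft_force']),o['grasp_force'])
go(C+B.apply([0,0,-.016]),RT0)
```

```text
[0.58843612 0.01779004 0.06474724] [ 0.40560651  0.75247402 -4.69833652] [-1.62346597  0.75569476 -4.42700616] 53.50765585899353
turn [ 0.04 -0.02 -0.01] shift [-0.028 -0.014  0.044]
```

Request:
carry_out(commands=[[[0,0,0.03,0,0,0],[0,0,0.03,0,0,0],[0,0,0,0,0,0],[0,0,0,0,0,0]]])

```text
clock: 17.68
position: [0.5888, 0.0179, 0.0628]
ee_rot: [0.693, 0.687, 0.155, 0.154]
ft_force: [-17.3, 0.2, 14.4]
grip_width: 0.309
grasp_force: 61.7
```

Run:
```python
from h import *
o=get_obs();x,R=pose();print(x,o['ft_force'],B.inv().apply(o['ft_force']),o['grasp_force'])
go(C+B.apply([0,0,-.016]),RT0)
```

```text
[0.58880628 0.01788774 0.0628325 ] [-17.30260192   0.20166612  14.43932047] [-9.58012269  0.06324033 20.39931195] 61.70579373836517
turn [ 0.03 -0.03 -0.01] shift [-0.03  -0.002 -0.003]
```

Seated at the predicted depth. Releasing and retracting along the normal.

Request:
carry_out(commands=[[[0,0,-0.015,0,0,0],[0,0,0,0,0,0],[0,0,0,0,0,0],[0,0,0,0,0,0],[0,0,0,0,0,0],[0,0,0,0,0,0],[0,0,0,0,0,0],[0,0,0,0,0,0]]], hand=-0.6)

```text
clock: 18.35
position: [0.5892, 0.0178, 0.0631]
ee_rot: [0.693, 0.687, 0.155, 0.154]
ft_force: [-0.5, -0.5, -0.2]
grip_width: 0.799
grasp_force: 0.0
```

Request:
carry_out(commands=[[[0,0,-0.2,0,0,0],[0,0,-0.4,0,0,0],[0,0,-0.5,0,0,0],[0,0,-0.5,0,0,0],[0,0,-0.5,0,0,0],[0,0,-0.5,0,0,0],[0,0,-0.5,0,0,0],[0,0,-0.5,0,0,0],[0,0,-0.4,0,0,0],[0,0,0,0,0,0],[0,0,0,0,0,0]]])

```text
clock: 19.27
position: [0.5212, 0.0182, 0.2084]
ee_rot: [0.693, 0.687, 0.156, 0.154]
ft_force: [-0.0, 0.4, -0.9]
grip_width: 0.802
grasp_force: 0.0
```

Run:
```python
from h import *
im,p=snap('wrist','w6.png');x,R=pose();print(x,get_obs()['joint_pos'].round(2),get_obs()['ft_force'].round(1))
print('barrel ends',[proj(p,C+B.apply([0,s*.052,0])).round(1) for s in(1,-1)])
th=1.2;P=np.array([.035,.092,0]);v=Ro.from_rotvec([0,0,-th]).apply([-.035,-.092,0])
K=P+v
print('knob top pred',proj(p,C+B.apply(K+[0,0,.095])).round(1))
RK=B*Ro.from_rotvec([0,0,-th])*B.inv()*RT0
rv,sh=go(C+B.apply(K+[0,0,.056+.08]),RK);print(np.linalg.norm(rv)*6)
```

```text
[0.52094197 0.01802972 0.20746191] [-0.78 -0.32  0.51  2.15  0.35  0.87 -0.44] [1.6 0.3 0.6]
barrel ends [array([319.7, 163. ]), array([319.7, 270.4])]
knob top pred [214.1 106.3]
turn [ 0.02 -0.05 11.45] shift [-0.652 -2.68   0.191]
68.70873840862859
```

View pics/w6.png

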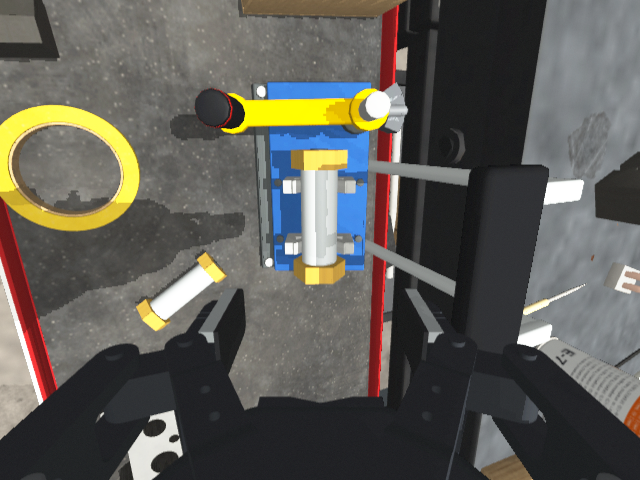

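The barrel lies in both notches with its brass ends outside them, at (320,160) and (319,271). The knob top is at (211,107), about 2 mm further out than predicted. I'll go back to the knob.

Request:
carry_out(commands=[[[0,0,0,0,0,0.954],[0,0,0,0,0,0.954],[0,0,0,0,0,0.954],[0,0,0,0,0,0.954],[0,0,0,0,0,0.954],[0,0,0,0,0,0.954],[0,0,0,0,0,0.954],[0,0,0,0,0,0.954],[0,0,0,0,0,0.954],[0,0,0,0,0,0.954],[0,0,0,0,0,0.954],[0,0,0,0,-0.05,0.954],[0,0,0,0,0,0]]], hand=-0.2)

```text
clock: 20.4
position: [0.5207, 0.0178, 0.2064]
ee_rot: [0.961, 0.174, 0.211, 0.041]
ft_force: [1.0, -0.4, 0.2]
grip_width: 0.599
grasp_force: 0.0
```

Request:
carry_out(commands=[[[-0.1,-0.38,0.02,0,0,0],[-0.1,-0.38,0.03,0,0,0],[-0.1,-0.38,0.03,0,0,0],[-0.1,-0.38,0.03,0,0,0],[-0.1,-0.38,0.03,0,0,0],[-0.1,-0.38,0.03,0,0,0],[-0.1,-0.4,0.02,0,0,0],[0,0,0,0,0,0],[0,0,0,0,0,0]]])

```text
clock: 21.15
position: [0.4656, 0.1084, 0.1725]
ee_rot: [0.96, 0.178, 0.212, 0.041]
ft_force: [0.6, -1.6, 0.4]
grip_width: 0.602
grasp_force: 0.0
```

Run:
```python
from h import *
im,p=snap('wrist','w7.png');x,R=pose();print(x,get_obs()['joint_pos'].round(2))
th=1.2;P=np.array([.035,.092,0]);v=Ro.from_rotvec([0,0,-th]).apply([-.035,-.092,0]);K=P+v
RK=B*Ro.from_rotvec([0,0,-th])*B.inv()*RT0
print('knob top pred',proj(p,C+B.apply(K+[0,0,.095])).round(1))
h=cv2.cvtColor(im,cv2.COLOR_RGB2HSV);m=(im.max(2)<60).astype(np.uint8)
n,l,s,c=cv2.connectedComponentsWithStats(m)
for i in range(1,n):
    if 400<s[i,4]<20000: print(s[i].tolist(),c[i].round(1))
m=cv2.inRange(h,(0,150,60),(8,255,255))|cv2.inRange(h,(172,150,60),(180,255,255));w=m[200:300,260:380];ys,xs=np.nonzero(w);print('red',xs.min()+260,xs.max()+260,ys.min()+200,ys.max()+200) if len(xs) else 0
go(C+B.apply(K+[0,0,.056]),RK)
```

```text
[0.46595486 0.10787721 0.1728989 ] [-0.61 -0.3   0.11  2.25  0.32  0.83 -1.88]
knob top pred [320.6 249.7]
[246, 0, 243, 82, 10826] [376.9  26.8]
[86, 181, 82, 171, 2595] [122.2 270. ]
[76, 186, 26, 23, 441] [ 88.1 196.9]
[294, 222, 44, 61, 1563] [315.7 251.9]
[55, 227, 35, 30, 790] [ 71.9 241.2]
[38, 284, 27, 24, 508] [ 51.3 295.3]
red 305 338 234 255
turn [-0.    0.01  0.03] shift [ 0.055 -0.007  1.996]
```

Request:
carry_out(commands=[[[0.03,-0.05,0.15,0,0,0],[0,0,0.3,0,0,0],[0,0,0.33,0,0,0],[0,0,0.4,0,0,0],[0,0,0.4,0,0,0],[0,0,0.3,0,0,0],[0,0,0.1,0,0,0],[0,0,0,0,0,0],[0,0,0,0,0,0]]])

```text
clock: 21.95
position: [0.4999, 0.11, 0.102]
ee_rot: [0.96, 0.176, 0.212, 0.041]
ft_force: [-0.1, -0.9, 0.7]
grip_width: 0.6
grasp_force: 0.0
```

Request:
carry_out(commands=[[[0,0,0,0,0,0],[0,0,0,0,0,0],[0,0,0,0,0,0],[0,0,0,0,0,0],[0,0,0,0,0,0],[0,0,0,0,0,0],[0,0,0,0,0,0],[0,0,0,0,0,0]]], hand=1, force=70)

```text
clock: 22.62
position: [0.5, 0.1103, 0.1022]
ee_rot: [0.96, 0.176, 0.213, 0.041]
ft_force: [-0.7, -0.9, 2.4]
grip_width: 0.216
grasp_force: 68.5
```

Request:
carry_out(commands=[[[0,0,-0.06,0,0,0],[0,0,-0.06,0,0,0],[0,0,-0.06,0,0,0],[0,0,-0.06,0,0,0],[0,0,0,0,0,0],[0,0,0,0,0,0]]])

```text
clock: 23.12
position: [0.4972, 0.1105, 0.1116]
ee_rot: [0.96, 0.176, 0.214, 0.04]
ft_force: [12.9, -0.1, -5.1]
grip_width: 0.222
grasp_force: 68.7
```

```bash
python3 arc.py -1.2 18; python3 -c "
from h import *
o=get_obs();print(o['ft_force'],o['grasp_force'],o['grip_width'],o['joint_pos'].round(2),B.inv().apply(o['position']-C));go(o['position'],B*Ro.from_rotvec([0,0,-1.2])*B.inv()*RT0)"
```

```text
tcp rel post [-0.098   0.0011  0.0671] ang 1.219
row shift [-0.056  0.154 -0.   ] turn [ 0.002 -0.    -0.637]
[12.91138371 -0.07439699 -5.06331465] 68.74191641807556 0.2218242774017203 [-0.6  -0.14  0.15  2.27  0.35  0.64 -1.9 ] [-0.06303146  0.09312285  0.06709531]
turn [-0.   -0.03  0.  ] shift [0. 0. 0.]
```

Request:
carry_out(commands=[[[-0.057,0.155,0,0,0,-0.642],[-0.057,0.155,0,0,0,-0.642],[-0.057,0.155,0,0,0,-0.642],[-0.057,0.155,0,0,0,-0.642],[-0.057,0.155,0,0,0,-0.642],[-0.057,0.155,0,0,0,-0.642],[-0.057,0.155,0,0,0,-0.642],[-0.057,0.155,0,0,0,-0.642],[-0.057,0.155,0,0,0,-0.642],[-0.057,0.155,0,0,0,-0.642],[-0.057,0.155,0,0,0,-0.642],[-0.057,0.155,0,0,0,-0.642],[-0.057,0.155,0,0,0,-0.642],[-0.057,0.155,0,0,0,-0.642]]])

```text
clock: 24.28
position: [0.5322, 0.0314, 0.1282]
ee_rot: [0.774, 0.594, 0.173, 0.133]
ft_force: [11.5, 7.4, -6.3]
grip_width: 0.223
grasp_force: 68.8
```

```bash
python3 arc.py -0.26 4; python3 -c "
from h import *
o=get_obs();print(o['ft_force'],o['grasp_force'],o['grip_width'],o['joint_pos'].round(2),B.inv().apply(o['position']-C));go(o['position'],RT0)"
```

```text
tcp rel post [-0.0586 -0.0777  0.0671] ang 0.283
row shift [-0.056  0.148  0.   ] turn [ 0.002  0.002 -0.621]
[11.50620293  7.35790337 -6.28864715] 68.76487970352173 0.22349628563830004 [-0.66 -0.15  0.43  2.22  0.26  0.64 -0.66] [-0.02362553  0.01432308  0.06711751]
turn [ 0.03 -0.03 -2.43] shift [0. 0. 0.]
```

Request:
carry_out(commands=[[[-0.056,0.154,0,0,0,-0.635],[-0.056,0.154,0,0,0,-0.635],[-0.056,0.154,0,0,0,-0.635],[-0.05,0.12,0,0,0,-0.5],[0,0,0,0,0,0],[0,0,0,0,0,0]]])

```text
clock: 24.78
position: [0.5513, 0.0195, 0.1369]
ee_rot: [0.694, 0.686, 0.155, 0.153]
ft_force: [10.3, 7.8, -6.0]
grip_width: 0.221
grasp_force: 68.8
```

```bash
python3 arc.py -0.26 4; python3 -c "
from h import *
o=get_obs();print(o['ft_force'],B.inv().apply(o['ft_force']),o['grasp_force'],o['grip_width'],o['joint_pos'].round(2),B.inv().apply(o['position']-C));go(o['position'],RT0)"
```

```text
tcp rel post [-0.0376 -0.0895  0.0669] ang 0.035
row shift [-0.056  0.148  0.   ] turn [ 0.002  0.001 -0.621]
[10.29831256  7.79228496 -6.04665523] [ 6.72121821  7.87442123 -9.80590138] 68.83473873138428 0.22105072201219464 [-0.69 -0.12  0.5   2.18  0.22  0.65 -0.34] [-0.00262618  0.00251714  0.06691494]
turn [ 0.02 -0.02 -0.05] shift [0. 0. 0.]
```

Request:
carry_out(commands=[[[0.02,0.06,0,0,0,-0.1],[0,0,0,0,0,0],[0,0,0,0,0,0]]])

```text
clock: 25.03
position: [0.5524, 0.0194, 0.137]
ee_rot: [0.691, 0.689, 0.153, 0.154]
ft_force: [8.8, 4.6, -7.6]
grip_width: 0.225
grasp_force: 68.9
```

```bash
python3 arc.py -0.26 4; python3 -c "
from h import *
o=get_obs();print(B.inv().apply(o['ft_force']),o['grasp_force'],B.inv().apply(o['position']-C));go(o['position'],RT0)"
```

```text
tcp rel post [-0.0365 -0.0895  0.0665] ang 0.024
row shift [-0.055  0.147 -0.   ] turn [ 0.001  0.    -0.621]
[  4.77076091   4.62666527 -10.58533395] 68.89149785041809 [-0.00150674  0.00246245  0.06651163]
turn [ 0.   -0.01  0.05] shift [0. 0. 0.]
```

Request:
carry_out(commands=[[[0,0.04,0,0,0,0],[0,0,0,0,0,0],[0,0,0.05,0,0,0],[0,0,0.05,0,0,0],[0,0,0.05,0,0,0],[0,0,0.05,0,0,0],[0,0,0.05,0,0,0],[0,0,0.05,0,0,0],[0,0,0,0,0,0],[0,0,0,0,0,0]]])

```text
clock: 25.87
position: [0.5583, 0.019, 0.1262]
ee_rot: [0.691, 0.689, 0.152, 0.153]
ft_force: [5.7, 2.1, -7.0]
grip_width: 0.223
grasp_force: 69.0
```

```bash
python3 arc.py -0.26 4; python3 -c "
from h import *
o=get_obs();print(B.inv().apply(o['ft_force']),o['grasp_force'],B.inv().apply(o['position']-C));go(o['position'],RT0)"
```

```text
tcp rel post [-0.0358 -0.0899  0.0542] ang 0.015
row shift [-0.054  0.148 -0.   ] turn [ 0.    -0.001 -0.621]
[ 2.23841597  2.11529696 -8.7190951 ] 69.04916167259216 [-0.00077223  0.00209491  0.05424532]
turn [-0.01 -0.01  0.05] shift [0. 0. 0.]
```

The lug is in the slot at lift about 0.017 with the spring force consistent. I'll keep lowering.

Request:
carry_out(commands=[[[0,0,0.05,0,0,0],[0,0,0.05,0,0,0],[0,0,0.05,0,0,0],[0,0,0.04,0,0,0],[0,0,0.04,0,0,0],[0,0,0.03,0,0,0],[0,0,0,0,0,0],[0,0,0,0,0,0]]])

```text
clock: 26.53
position: [0.5628, 0.0188, 0.1187]
ee_rot: [0.692, 0.689, 0.152, 0.153]
ft_force: [-21.6, 0.7, 26.7]
grip_width: 0.227
grasp_force: 73.7
```

```bash
python3 arc.py -0.26 4; python3 -c "
from h import *
o=get_obs();print(B.inv().apply(o['ft_force']),o['grasp_force'],B.inv().apply(o['position']-C))"
```

```text
tcp rel post [-0.0349 -0.0901  0.0455] ang 0.006
row shift [-0.052  0.148 -0.   ] turn [ 0.001 -0.001 -0.621]
[-8.27192112  0.51294961 33.29856669] 73.68804931640625 [0.00011607 0.00193592 0.04551564]
```

It's bearing firmly. I'll relieve the push slightly, then release.

Request:
carry_out(commands=[[[0,0,-0.03,0,0,0],[0,0,0,0,0,0],[0,0,0,0,0,0]]])

```text
clock: 26.78
position: [0.5622, 0.0187, 0.1188]
ee_rot: [0.692, 0.689, 0.152, 0.153]
ft_force: [-8.1, 2.1, 9.0]
grip_width: 0.224
grasp_force: 71.1
```

Request:
carry_out(commands=[[[0,0,0,0,0,0],[0,0,0,0,0,0],[0,0,0,0,0,0],[0,0,0,0,0,0],[0,0,0,0,0,0],[0,0,0,0,0,0]]], hand=-0.2)

```text
clock: 27.28
position: [0.5626, 0.018, 0.1186]
ee_rot: [0.692, 0.689, 0.152, 0.154]
ft_force: [-0.1, 0.2, 1.0]
grip_width: 0.598
grasp_force: 0.0
```

Request:
carry_out(commands=[[[0,0,-0.2,0,0,0],[0,0,-0.4,0,0,0],[0,0,-0.5,0,0,0],[0,0,-0.5,0,0,0],[0,0,-0.5,0,0,0],[0,0,-0.4,0,0,0],[0,0,0,0,0,0],[0,0,0,0,0,0],[0,0,0,0,0,0]]])

```text
clock: 28.03
position: [0.5202, 0.0183, 0.2089]
ee_rot: [0.692, 0.689, 0.152, 0.154]
ft_force: [-0.1, -0.2, 0.3]
grip_width: 0.597
grasp_force: 0.0
```

Run:
```python
from h import *
im,p=snap('wrist','w8.png');print(get_obs()['clock'],get_obs()['ft_force'])
for z in(.075,.081,.085):print('knob top',z,proj(p,C+B.apply([0,0,z])).round(1))
print('barrel ends',[proj(p,C+B.apply([0,s*.052,0])).round(1) for s in(1,-1)])
```

```text
28.0833 [-0.31923305 -0.30499137 -1.16045832]
knob top 0.075 [321.7 242. ]
knob top 0.081 [321.8 244.5]
knob top 0.085 [321.8 246.2]
barrel ends [array([321.8, 162.5]), array([321.1, 269.7])]
```

View pics/w8.png

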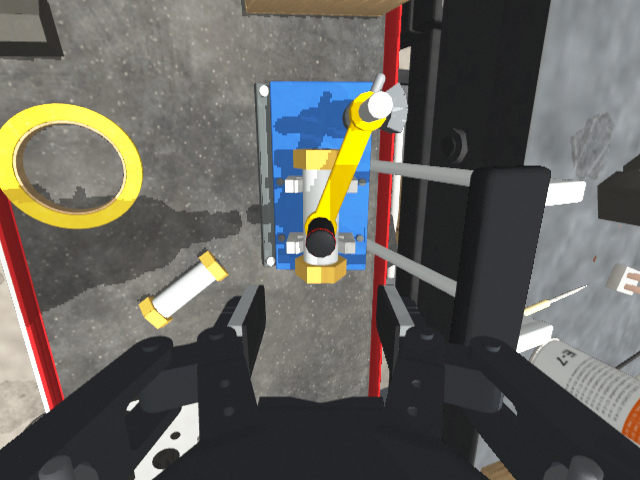

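The bar is back over the barrel and down, with the knob top at (321,244) (predicted (321.8,244.5) for lift 0.006). The barrel is still in both notches with its ends at (316,160) and (320,270), and the gripper is clear. Handing in.

```bash
python3 -c "
from workcell import hand_in
print(hand_in())"
```

```text
the job is handed in; nothing more can be done
None
```

I clamped the 120 mm barrel in the fixture and handed the job in at about 28 s: it lies in both notches, the bar was lowered by its knob to bear on it, and the gripper is clear, but `hand_in()` returned no verdict.

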